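# Pack the pantry tray in two layers

### The job

Pack the shallow wooden tray in two layers: lay the two long metal tins flat in it, side by side, one in its left half and one in its right half, both running front to back. Then lift the plywood layer board by its handle up and off the two-pronged stand, lay it level, centred and square on both tins with its handle running left to right, and let go of it, and only then stand every squat glass jar upright on the board, none overhanging its edges. Leave everything else where it is.

Things in the scene. Friction and masses are not known exactly. Their poses are not given: they have to be found in the camera images.
- tray: Fixed shallow wooden tray, open on top, outside 212 (x) x 256 (y) x 18 mm, walls and floor 6 mm thick. Origin: centre of its underside, on the table; its inner floor is 6 mm higher. x points to its far side, y to its left.
- tin1: Long flat closed metal tin, loose, 170 (x) x 64 (y) x 45 mm high, about 0.35 kg, lid on top. Origin: centre of its underside; x along its length.
- tin2: Long flat closed metal tin, loose, 170 (x) x 64 (y) x 45 mm high, about 0.35 kg, lid on top. Origin: centre of its underside; x along its length.
- stand: Fixed dark steel stand on a wooden foot 200x160x12 mm. Origin on the table below the seats. Two 8 mm round prongs (y = -34, +34 mm) run from 154 mm tall posts at x = 105 to 119 mm towards the open front, -x. Each has a flat seat (x -12 to 12 mm, top at z = 134 mm) and an upturned tip (x = -24 mm, top at z = 148 mm); behind the seat it rises to z = 148 mm as well.
- board: Layer board: loose plywood sheet 190 (x) x 280 (y) x 6 mm, 0.25 kg. Origin: centre of its underside. Its bridge handle: a bar 12x12 mm, 132 mm long along y, 58 to 70 mm above the origin, on 12 mm uprights at y = -60, +60 mm. At the start the bar lies on both seats, the prongs between bar and sheet: raise by about 25 mm, draw out 130 mm along the stand's -x, then lift.
- handle (a point): Middle of the layer board's handle bar (64 mm above the board's underside), free to be gripped across its 12 mm from above between the two prongs.
- jar1: Squat amber glass jar with a steel lid, a closed cylinder 50 mm in diameter and 55 mm high, about 0.18 kg, loose, upright at the start. Origin: centre of its underside, z up. Three to five of the five jars are there in any run (None: absent).
- jar2: Squat amber glass jar with a steel lid, a closed cylinder 50 mm in diameter and 55 mm high, about 0.18 kg, loose, upright at the start. Origin: centre of its underside, z up. Three to five of the five jars are there in any run (None: absent).
- jar3: Squat amber glass jar with a steel lid, a closed cylinder 50 mm in diameter and 55 mm high, about 0.18 kg, loose, upright at the start. Origin: centre of its underside, z up. Three to five of the five jars are there in any run (None: absent).
- jar4: Squat amber glass jar with a steel lid, a closed cylinder 50 mm in diameter and 55 mm high, about 0.18 kg, loose, upright at the start. Origin: centre of its underside, z up. Three to five of the five jars are there in any run (None: absent).
- jar5: Squat amber glass jar with a steel lid, a closed cylinder 50 mm in diameter and 55 mm high, about 0.18 kg, loose, upright at the start. Origin: centre of its underside, z up. Three to five of the five jars are there in any run (None: absent).
- mug: Bystander: ceramic mug, 80 mm wide, 85 mm high. Origin: centre of its underside.
- food_can: Bystander: tall food can, 72 mm in diameter, 90 mm high. Origin: centre of its underside.
- shaker: Bystander: white salt shaker, 44 mm wide, 70 mm high. Origin: centre of its underside.
- spoon: Bystander: wooden spoon lying flat, about 185 mm long along its x, 20 mm high. Origin below its middle.
- sugar_pot: Bystander: white lidded sugar pot, 72 mm in diameter, 85 mm high. Origin: centre of its underside.
Mind the look-alikes: they are no part of the job. What is shaped like the jar1 but green or red is not meant. Leave any yellow look-alike of the jar3 alone.

How it is judged:
On the way, in this order (a step that is already met when the one before it is completed fails the run):
1. both tins lie flat in the tray, lengthwise front to back, one in each half (left and right), let go (x of tin1 in the frame of tray between -0.03 and 0.03 m and z of tin1 in the frame of tray between 0 and 0.014 m and angle between each of tin1, tin2's own z axis and vertical below 0.1 rad and angle between the x axis of each of tin1, tin2 and the x axis of tray, either way round below 0.25 rad and x of tin2 in the frame of tray between -0.03 and 0.03 m and z of tin2 in the frame of tray between 0 and 0.014 m and ((y of tin1 in the frame of tray above 0.028 m and y of tin2 in the frame of tray below -0.028 m) or (y of tin2 in the frame of tray above 0.028 m and y of tin1 in the frame of tray below -0.028 m)) and contact force between the fingers and tin1 below 0.1 N and contact force between the fingers and tin2 below 0.1 N), for 0.2 s.
2. the layer board lies level, centred and square on the tins, let go, with no jar on it yet (x of board in the frame of tray between -0.03 and 0.03 m and y of board in the frame of tray between -0.03 and 0.03 m and z of board in the frame of tray between 0.046 and 0.057 m and angle between board's own z axis and vertical below 0.06 rad and angle between the x axis of board and the x axis of tray, either way round below 0.2 rad and contact force between the fingers and board below 0.1 N and height (world z) of each of jar1, jar2, jar3, jar4, jar5 below 0.045 m), for 0.3 s.
At the end, for the whole second after the job is handed in: Tins flat in the tray, lengthwise (14 deg), one 28+ mm left and one 28+ mm right of its middle, 30 mm front to back; board on both, level (3 deg), centred within 30 mm, square (11 deg); every jar upright (7 deg) on it, centre within 72 mm (x) and 117 mm (y) of its middle; all let go, at rest (x of tin1 in the frame of tray between -0.03 and 0.03 m and z of tin1 in the frame of tray between 0 and 0.014 m and angle between each of tin1, tin2's own z axis and vertical below 0.1 rad and angle between the x axis of each of tin1, tin2 and the x axis of tray, either way round below 0.25 rad and x of tin2 in the frame of tray between -0.03 and 0.03 m and z of tin2 in the frame of tray between 0 and 0.014 m and ((y of tin1 in the frame of tray above 0.028 m and y of tin2 in the frame of tray below -0.028 m) or (y of tin2 in the frame of tray above 0.028 m and y of tin1 in the frame of tray below -0.028 m)) and x of board in the frame of tray between -0.03 and 0.03 m and y of board in the frame of tray between -0.03 and 0.03 m and z of board in the frame of tray between 0.046 and 0.057 m and angle between board's own z axis and vertical below 0.06 rad and angle between the x axis of board and the x axis of tray, either way round below 0.2 rad and linear speed of each of board, jar1, jar2, jar3, jar4, jar5 below 0.03 m/s and x of jar1 in the frame of board between -0.072 and 0.072 m and y of jar1 in the frame of board between -0.117 and 0.117 m and z of jar1 in the frame of board between 0.001 and 0.012 m and angle between each of jar1, jar2, jar3, jar4, jar5's own z axis and vertical below 0.12 rad and x of jar2 in the frame of board between -0.072 and 0.072 m and y of jar2 in the frame of board between -0.117 and 0.117 m and z of jar2 in the frame of board between 0.001 and 0.012 m and x of jar3 in the frame of board between -0.072 and 0.072 m and y of jar3 in the frame of board between -0.117 and 0.117 m and z of jar3 in the frame of board between 0.001 and 0.012 m and x of jar4 in the frame of board between -0.072 and 0.072 m and y of jar4 in the frame of board between -0.117 and 0.117 m and z of jar4 in the frame of board between 0.001 and 0.012 m and x of jar5 in the frame of board between -0.072 and 0.072 m and y of jar5 in the frame of board between -0.117 and 0.117 m and z of jar5 in the frame of board between 0.001 and 0.012 m); the robot touches nothing.
It fails at once if a bystander (mug, can, shaker, spoon, sugar pot) is pushed more than 6 cm or knocked over ((distance of mug from where it was at the start of the episode above 0.06 m or angle between mug's own z axis and vertical above 0.6 rad) or (distance of food_can from where it was at the start of the episode above 0.06 m or angle between food_can's own z axis and vertical above 0.6 rad) or (distance of shaker from where it was at the start of the episode above 0.06 m or angle between shaker's own z axis and vertical above 0.6 rad) or distance of spoon from where it was at the start of the episode above 0.06 m or (distance of sugar_pot from where it was at the start of the episode above 0.06 m or angle between sugar_pot's own z axis and vertical above 0.6 rad)).
Of jar1, jar2, jar3, jar4, jar5 only 3 to 5 are there at a start; the rules pass over those that are not, and their reading is None.
At some moment in a run one of jar1, jar2, jar3, jar4, jar5 may be knocked a few centimetres aside while the robot is not near it.
It also fails if it takes over 210 s, if anything falls off the work surface, if the arm or the gripper's body presses on something with over 40 N, if the wrist force passes 120 N, or if a joint passes its speed limit or range.

### The arm

A 6-joint arm with a two-finger parallel gripper is mounted at the origin on the work surface. World frame = base frame: x ahead of the robot, y to its left, z up, the work surface at z = 0. Lengths are in m, angles in rad, forces in N, time in s.
With the tool pointing down it reaches from about 0.35 to 0.775 m from the base axis. Payload 7.3 kg.
Tool frame: the origin (TCP) lies at the very end of the fingers, on their centre line; the grasp point (between the pads) lies 19 mm behind it; z points along the fingers, y is the line along which they close (so a half turn about z gives the same grasp; the last joint's range is limited). The gripper opens to 92 mm and grips with 3 to 60 N. Pads are 19 mm wide; open, the fingers measure 130 mm over their backs; the gripper's body (75 mm by 190 mm) begins 47 mm behind the grasp point.
Start: joints at [-1.253, 0.342, 1.524, -0, 1.275, -0.146], TCP at [0.235, -0.47, 0.227] pointing down, gripper open.
Joint ranges: [-2.53, 2.53], [-0.77, 2.02], [0.04, 2.7], [-1, 4.14], [0.28, 2.66], [-3.11, 3.11]. Speed limits (rad/s): [2.57, 2.57, 3.14, 3.14, 3.14, 3.14].

### API

Orientations are given as [roll, pitch, yaw] about the fixed x, y, z axes, in that order (R = Rz(yaw) Ry(pitch) Rx(roll)).
In Python, from cell import telemetry, eyes, job gives the robot as it stands.
- The arm moves only by the tool apply_moves, never from a script. Its arguments are lists of equal length, an entry for each row: "delta_pos": the shift along the world's x, y, z each as a share of 0.4 m, from -1 to 1, a list of three; "dr": the turn, a rotation vector about the world's x, y, z each as a share of 0.5 rad, from -1 to 1, a list of three; "jaw": the opening, from 0 (shut) to 1 (fully open). A call has 1 to 8 rows; each row is the pose to reach, as a shift and turn from the pose commanded when the call began; what a row does not reach only later rows make up. A row lasts 1/12 s, in which the tool goes at most 41.7 mm and 7.16 degrees, less where a joint would pass 70% of its speed; a pose out of reach is approached as far as the arm can. A call with a number of a shift or a turn outside -1 to 1 is refused whole. A call with a gripper value outside its range is refused whole. The fingers move at their own pace and stop on an object; "force" is the grip in N (left out, the last holds). Time passes only in rows, so rows that repeat a pose let the fingers close. It gives the time, the measured TCP pose, the force, the opening and the grip force at its end, in the units of the state.
- telemetry.observe(): the state, without advancing time (a new reading comes with each control period).
- eyes.read_camera(name): name is "side" or "top"; returns the picture (420x560x3 uint8, red, green, blue); there is no depth.
- eyes.camera_model(name): a dict with "vertical_fov" (degrees; the focal length in pixels is half the picture's height over the tangent of half this angle, whatever the lens; pixels are square), "cx", "cy" (the principal point, pixels), "rvec" (rotation vector, rad) and "tvec" (3), from world to camera coordinates, as OpenCV has them. Camera axes: x right, y down, z forward; pixel columns grow to the right and rows downward; lengths in m; the calibration is good to about 2 mm. A picture is of the moment at which its call begins. camera_model takes no time and is no camera call.
- job.hand_in(): hands the job in; it is judged then, once.
The state is a dict: "time": time; "qpos": joint angles; "qvel": joint speeds; "joint_efforts": joint torques, N m; "tool_pos": TCP position; "tool_rot": TCP orientation; "contact_force": force on the tool from outside, world axes, zero at the start; "torque": the same for the moment, N m; "opening": finger opening in m; "grip_force": force on a finger pad.
Only numpy, scipy, OpenCV 4.12 (cv2) and the standard library are available. Lean on these libraries where they do the work, as an engineer would, in place of code of your own. Each camera call takes 0.05 s, during which the arm holds its last target. There are 200 camera calls.

## Working session

There is one attempt and no reset: what is moved stays moved. The work goes in short steps, Python scripts to look and compute and a tool call to move; the robot and the scene stay as the last step left them, time stands still between calls to the robot, and variables do not carry over. Pictures are saved under pics/ and viewed, at most 14 in all, crops included, and the job is handed in when it is done.

Besides the shell and the picture viewer there is one more tool, called after "Emit:" as a command line: name --argument value ..., lists and objects as JSON in quotes. apply_moves: Moves the arm, as the interface text tells. Its arguments: {"type":"object","properties":{"delta_pos":{"type":"array"},"dr":{"type":"array"},"jaw":{"type":"array"},"force":{"type":"number"}},"required":["delta_pos","dr","jaw"]}

```bash
mkdir -p pics; ls; python3 - <<'E'
from cell import telemetry, eyes, job
import cv2
print(telemetry.observe())
for n in("top","side"):
    im=eyes.read_camera(n); cv2.imwrite(f"pics/{n}0.png",im[:,:,::-1]); print(n,eyes.camera_model(n))
E
```

```text
pics
{'time': 0.0, 'qpos': array([-1.25299445e+00,  3.42747259e-01,  1.52504256e+00,  1.71183001e-05,
        1.27538563e+00, -1.45992648e-01]), 'qvel': array([-6.34525478e-05, -5.21891585e-05,  5.61937065e-04,  1.13355272e-03,
        4.37947251e-04, -2.63244754e-04]), 'joint_efforts': array([-1.74183410e-04, -4.31241918e+01, -2.44222856e+01,  7.17626070e-02,
        5.58648503e-02, -1.28681518e-04]), 'tool_pos': array([ 0.23475324, -0.46912766,  0.22602331]), 'tool_rot': array([-3.14002908e+00, -2.46450256e-04,  4.63789335e-01]), 'contact_force': array([ 0.1324708 ,  0.05035361, -0.6513524 ]), 'torque': array([-0.00273487, -0.02564843, -0.02335443]), 'grip_force': 0.0, 'opening': 0.09191235458981091}
top {'vertical_fov': 47.666888323746555, 'cx': 281.8919700770327, 'cy': 202.74353249843833, 'rvec': array([ 2.14247451, -2.14083223,  0.16539662]), 'tvec': array([0.05139889, 0.52160702, 1.31323047])}
side {'vertical_fov': 47.621645245297216, 'cx': 283.9234452044772, 'cy': 215.51209761763968, 'rvec': array([ 0.54566614, -2.4665408 ,  1.4239208 ]), 'tvec': array([0.50595216, 0.16685911, 1.09217047])}
```

View pics/top0.png

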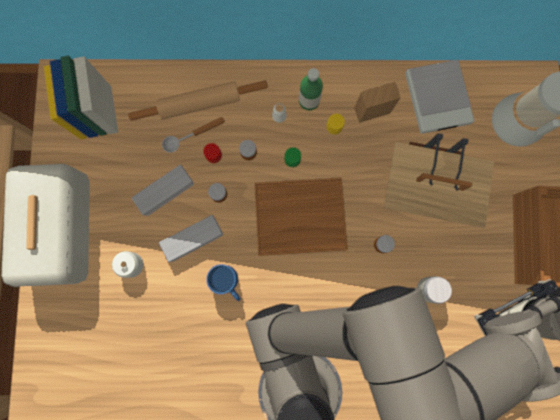

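View pics/side0.png

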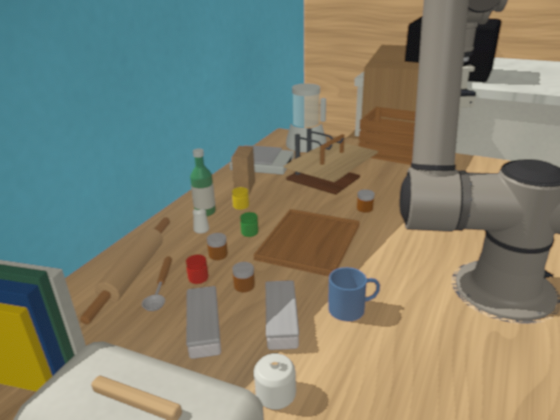

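The top view shows the tray (300,217), tins (163,190) and (190,238), grey jar lids (248,149), (217,192) and (385,244), red (213,153), green (292,157) and yellow (336,123) look-alikes, and the board on its stand (440,182). In the side view the three grey-lidded ones are amber, at (217,246), (243,277) and (365,200). These three are the jars. I'll confirm that in one enlarged composite.

```bash
cat > h.py <<'E'
import numpy as np, cv2
from cell import telemetry, eyes, job
def cam(n):
    m=eyes.camera_model(n); f=210/np.tan(np.radians(m["vertical_fov"])/2)
    K=np.array([[f,0,m["cx"]],[0,f,m["cy"]],[0,0,1]]); R=cv2.Rodrigues(m["rvec"])[0]
    return K,R,m["tvec"]
def ray(n,uv):
    K,R,t=cam(n); d=R.T@np.linalg.solve(K,[uv[0],uv[1],1]); return -R.T@t,d
def pt(n,uv,z):
    c,d=ray(n,uv); return c+d*(z-c[2])/d[2]
def proj(n,P):
    K,R,t=cam(n); q=K@(R@np.asarray(P,float)+t); return q[:2]/q[2]
def tri(a,b):
    (c1,d1),(c2,d2)=ray("top",a),ray("side",b)
    s=np.linalg.lstsq(np.c_[d1,-d2],c2-c1,rcond=None)[0]
    p,q=c1+s[0]*d1,c2+s[1]*d2; return (p+q)/2,np.linalg.norm(p-q)
E
python3 - <<'E'
from h import *
t=cv2.imread("pics/top0.png"); s=cv2.imread("pics/side0.png")
r=lambda im,x0,y0,x1,y1,w,h:cv2.resize(im[y0:y1,x0:x1],(w,h),interpolation=cv2.INTER_CUBIC)
cv2.imwrite("pics/c1.png",np.vstack([np.hstack([r(t,120,120,320,270,400,300),r(t,370,120,510,225,400,300)]),np.hstack([r(s,180,180,390,337,400,300),r(s,280,110,400,200,400,300)])]))
for n,uv in dict(j1=(248,149),j2=(217,192),j3=(385,244)).items(): print(n,pt("top",uv,.055))
for (a,b) in [((248,149),(217,239)),((217,192),(243,268)),((385,244),(366,194))]: print(tri(a,b))
for uv in [(255,183),(342,178),(347,249),(259,255)]: print("tray",pt("top",uv,.018))
E
```

```text
j1 [0.67502472 0.14903309 0.055     ]
j2 [0.54983271 0.23514924 0.055     ]
j3 [ 0.40350831 -0.23474368  0.055     ]
(array([0.6774402 , 0.14973777, 0.04718159]), np.float64(0.0006032267282769238))
(array([0.55097982, 0.2359028 , 0.05091249]), np.float64(0.0008982904872249531))
(array([ 0.40407744, -0.23583233,  0.04972169]), np.float64(0.0004415810404794079))
tray [0.58313116 0.13016259 0.018     ]
tray [ 0.59819974 -0.12354073  0.018     ]
tray [ 0.39168425 -0.13395029  0.018     ]
tray [0.37447395 0.11682139 0.018     ]
```

View pics/c1.png

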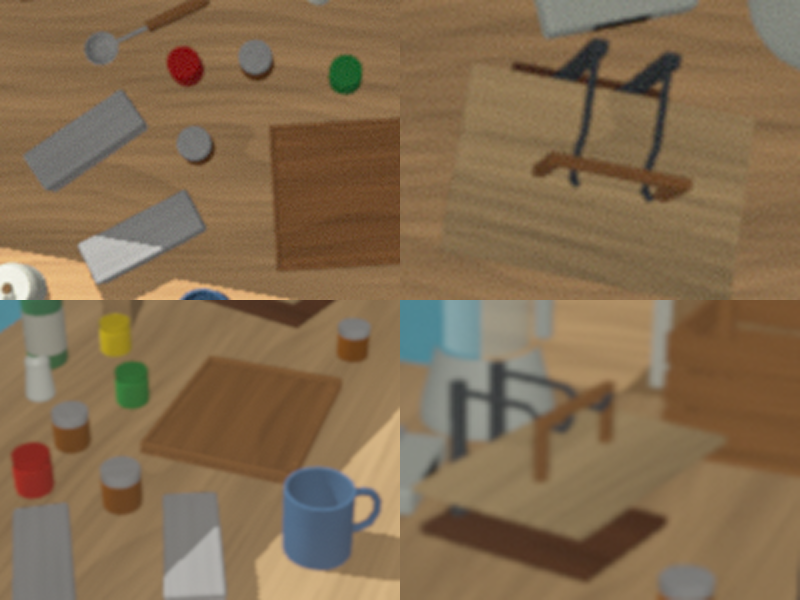

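The crop confirms three amber jars with steel lids at top pixels (248,149), (217,192) and (385,244). The red, green and yellow ones are look-alikes. Next I'll measure the tins, tray and board.

```bash
cat >> h.py <<'E'
def fit(W,L,Wd):
    """rigid fit of measured rectangle corners (4x2, in order, long side first) -> centre, angle of long axis, rms"""
    W=np.asarray(W)[:,:2]; M=np.array([[L,Wd],[-L,Wd],[-L,-Wd],[L,-Wd]])/2
    best=None
    for k in range(4):
      for s in (1,-1):
        A=M[np.roll(np.arange(4)[::s],k)]; c=W.mean(0); H=A.T@(W-c)
        th=np.arctan2(H[0,1]-H[1,0],H[0,0]+H[1,1]); R=np.array([[np.cos(th),-np.sin(th)],[np.sin(th),np.cos(th)]])
        e=np.sqrt((((A@R.T+c)-W)**2).sum(1).mean())
        if best is None or e<best[2]: best=(c,(th+np.pi/2)%np.pi-np.pi/2,e)
    return best
E
python3 - <<'E'
from h import *
im=cv2.imread("pics/top0.png"); hsv=cv2.cvtColor(im,cv2.COLOR_BGR2HSV)
print("cam",-cam("top")[1].T@cam("top")[2])
m=((hsv[:,:,1]<45)&(hsv[:,:,2]>90)).astype(np.uint8); m=cv2.morphologyEx(m,cv2.MORPH_OPEN,np.ones((3,3)))
for x0,y0,x1,y1 in [(128,160,197,218),(152,208,228,266)]:
    k=np.zeros_like(m);k[y0:y1,x0:x1]=m[y0:y1,x0:x1]
    c=max(cv2.findContours(k,0,1)[0],key=cv2.contourArea); b=cv2.boxPoints(cv2.minAreaRect(c))
    print(b.round(1).tolist(),fit([pt("top",p,.045) for p in b],.17,.064))
A=[(120+x/2,120+y/2) for x,y in [(25,155),(122,90),(147,127),(48,190)]]
B=[(120+x/2,120+y/2) for x,y in [(79,243),(186,191),(205,227),(97,282)]]
for q in (A,B): print(fit([pt("top",p,.045) for p in q],.17,.064))
print("tray",fit([pt("top",p,.018) for p in [(255,183),(342,178),(347,249),(259,255)]],.256,.212))
S=[(370+x/2.857,120+y/2.857) for x,y in [(72,65),(355,115),(332,300),(43,245)]]
print("board",fit([pt("top",p,.082) for p in S],.28,.19))
e=[(370+x/2.857,120+y/2.857) for x,y in [(152,158),(290,183)]]
P=[pt("top",p,.146) for p in e]; print("bar",P,np.linalg.norm(P[0]-P[1]))
t=cv2.resize(im[125:225,385:495],(770,700),interpolation=cv2.INTER_CUBIC); cv2.imwrite("pics/bd.png",cv2.resize(t,(660,600)))
E
```

```text
cam [0.31435487 0.05231443 1.37758274]
[[131.10000610351562, 197.39999389648438], [180.3000030517578, 164.10000610351562], [193.60000610351562, 183.6999969482422], [144.39999389648438, 217.10000610351562]] (array([0.55597273, 0.39186108]), np.float64(-0.9547369241257773), np.float64(0.003182321559827036))
[[158.0, 242.0], [212.39999389648438, 214.1999969482422], [223.0, 234.89999389648438], [168.5, 262.70001220703125]] (array([0.4195498, 0.3077354]), np.float64(-1.0898300536764673), np.float64(0.0011114261444824032))
(array([0.55686827, 0.39082273]), np.float64(-0.9709727722199086), np.float64(0.003008888795955264))
(array([0.4211607 , 0.30668183]), np.float64(-1.1005487037984203), np.float64(0.003085866739770343))
tray (array([ 0.48687228, -0.00262676]), np.float64(-1.5096348108940778), np.float64(0.0028120984956079374))
board (array([ 0.57068138, -0.3872892 ]), np.float64(1.3844594617070767), np.float64(0.0031622888746543464))
bar [array([ 0.57893559, -0.32197106,  0.146     ]), array([ 0.55546923, -0.44836757,  0.146     ])] 0.12855640086388004
```

View pics/bd.png

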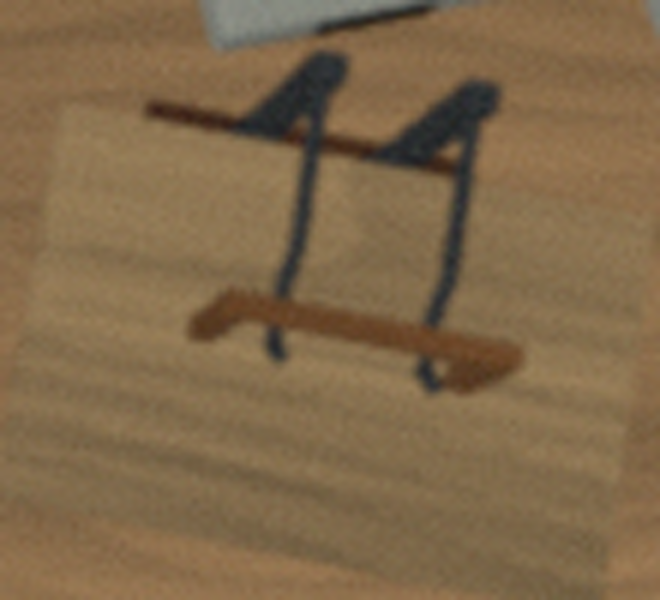

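Emit:
apply_moves --delta_pos '[[0.4,0.65,0],[0.4,0.65,0],[0.4,0.65,0],[0.4,0.65,0],[0.4,0.65,0],[0.4,0.65,0],[0.4,0.65,0],[0.4,0.65,0]]' --dr '[[0,0,1],[0,0,1],[0,0,1],[0,0,1],[0,0,1],[0,0,1],[0,0,1],[0,0,1]]' --jaw '[1,1,1,1,1,1,1,1]' --force 25

```text
time: 0.77
tool_pos: [0.3963, -0.2052, 0.2266]
tool_rot: [-3.141, -0.002, 0.967]
contact_force: [-0.8, -0.2, 0.1]
opening: 0.0922
grip_force: 0.0
```

Emit:
apply_moves --delta_pos '[[0.05,0.78,0],[0.05,0.78,0],[0.05,0.78,0],[0.05,0.78,0],[0.05,0.78,0],[0.05,0.78,0],[0.05,0.78,0],[0.05,0.78,0]]' --dr '[[0,0,1],[0,0,1],[0,0,1],[0,0,1],[0,0,1],[0,0,1],[0,0,1],[0,0,1]]' --jaw '[1,1,1,1,1,1,1,1]'

```text
time: 1.43
tool_pos: [0.4142, 0.1061, 0.2266]
tool_rot: [-3.141, -0.001, 1.466]
contact_force: [-0.6, -0.0, 1.3]
opening: 0.0922
grip_force: 0.0
```

```bash
python3 - <<'E'
from h import *
s=telemetry.observe(); print(s["tool_pos"],s["tool_rot"])
im=eyes.read_camera("top")[:,:,::-1]; cv2.imwrite("pics/t1.png",im)
E
```

```text
[0.41424728 0.10614561 0.22664223] [-3.14130414e+00 -1.14552096e-03  1.46606562e+00]
```

View pics/t1.png

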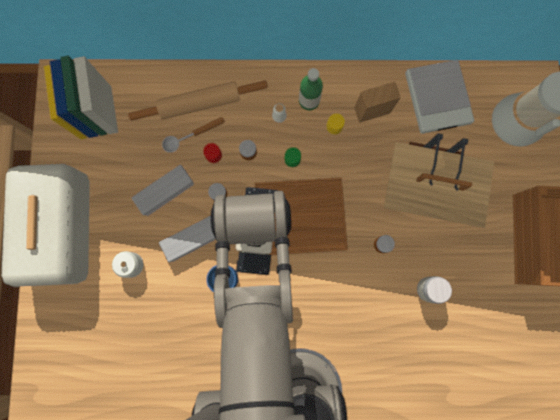

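No further jars appear where the arm was, so there are three. I'll check the mug clearance before going down.

```bash
python3 - <<'E'
from h import *
im=cv2.imread("pics/top0.png"); hsv=cv2.cvtColor(im,cv2.COLOR_BGR2HSV)
m=((hsv[:,:,0]>95)&(hsv[:,:,0]<125)&(hsv[:,:,1]>90)).astype(np.uint8); m[:200]=0; m[:,:190]=0;m[:,270:]=0
ys,xs=np.nonzero(m); print(xs.min(),xs.max(),ys.min(),ys.max())
for uv in [(222,279),(238,297),(208,279),(222,265)]: print(uv,pt("top",uv,.085)[:2])
E
```

```text
208 239 265 299
(222, 279) [0.30733004 0.21245062]
(238, 297) [0.25991913 0.16879394]
(208, 279) [0.30730276 0.25003201]
(222, 265) [0.34460584 0.21319677]
```

Emit:
apply_moves --delta_pos '[[0.015,0.5,0],[0.015,0.5,0],[0.015,0.5,0],[0.015,0.5,0],[0.015,0.5,0],[0.015,0.5,0],[0.015,0.5,0]]' --dr '[[0,0,1],[0,0,1],[0,0,1],[0,0,1],[0,0,1],[0,0,1],[0,0,1]]' --jaw '[1,1,1,1,1,1,1]'

```text
time: 2.07
tool_pos: [0.4202, 0.3036, 0.2259]
tool_rot: [-3.14, 0.0, 1.967]
contact_force: [-1.2, -0.3, -0.0]
opening: 0.0917
grip_force: 0.0
```

Emit:
apply_moves --delta_pos '[[0,0.008,-0.1],[0,0.008,-0.2],[0,0.008,-0.3],[0,0.008,-0.39],[0,0.008,-0.45],[0,0.008,-0.49],[0,0.008,-0.51],[0,0.008,-0.515]]' --dr '[[0,0,0.165],[0,0,0.165],[0,0,0.165],[0,0,0.165],[0,0,0.165],[0,0,0.165],[0,0,0.165],[0,0,0.165]]' --jaw '[1,1,1,1,1,1,1,1]'

```text
time: 2.73
tool_pos: [0.4204, 0.3041, 0.0195]
tool_rot: [-3.139, 0.0, 2.045]
contact_force: [-1.1, -1.7, 0.5]
opening: 0.092
grip_force: 0.0
```

Emit:
apply_moves --delta_pos '[[0,0,0],[0,0,0],[0,0,0],[0,0,0],[0,0,0],[0,0,0],[0,0,0],[0,0,0]]' --dr '[[0,0,0],[0,0,0],[0,0,0],[0,0,0],[0,0,0],[0,0,0],[0,0,0],[0,0,0]]' --jaw '[0.6,0.6,0.6,0.6,0.6,0.6,0.6,0.6]' --force 25

```text
time: 3.4
tool_pos: [0.4213, 0.3059, 0.0216]
tool_rot: [3.14, 0.0, 2.047]
contact_force: [-0.9, -1.1, 7.0]
opening: 0.0639
grip_force: 25.0
```

Emit:
apply_moves --delta_pos '[[0,0,0.08],[0,0,0.18],[0,0,0.27],[0.02,-0.06,0.3],[0.05,-0.15,0.3],[0.07,-0.24,0.3],[0.09,-0.33,0.3],[0.1,-0.4,0.3]]' --dr '[[0,0,0],[0,0,0],[0,0,0],[0,0,0.15],[0,0,0.35],[0,0,0.55],[0,0,0.7],[0,0,0.77]]' --jaw '[0.6,0.6,0.6,0.6,0.6,0.6,0.6,0.6]'

```text
time: 4.07
tool_pos: [0.4609, 0.1434, 0.1405]
tool_rot: [-3.141, 0.0, 2.435]
contact_force: [0.7, 0.0, -3.4]
opening: 0.0638
grip_force: 24.9
```

Emit:
apply_moves --delta_pos '[[0.01,-0.06,0],[0.03,-0.15,0],[0.05,-0.24,0],[0.06,-0.33,0],[0.07,-0.4,0],[0.075,-0.45,0],[0.075,-0.48,0],[0.075,-0.5,0]]' --dr '[[0,0,0.15],[0,0,0.33],[0,0,0.5],[0,0,0.65],[0,0,0.77],[0,0,0.77],[0,0,0.77],[0,0,0.77]]' --jaw '[0.6,0.6,0.6,0.6,0.6,0.6,0.6,0.6]'

```text
time: 4.73
tool_pos: [0.4904, -0.0554, 0.1403]
tool_rot: [3.142, -0.001, 2.814]
contact_force: [-0.4, -0.1, -2.4]
opening: 0.064
grip_force: 24.9
```

Emit:
apply_moves --delta_pos '[[0,-0.02,0],[0,-0.02,-0.05],[0,-0.02,-0.12],[0,-0.02,-0.18],[0,-0.02,-0.23],[0,-0.02,-0.26],[0,-0.02,-0.275],[0,-0.02,-0.28]]' --dr '[[0,0,0.2],[0,0,0.4],[0,0,0.6],[0,0,0.77],[0,0,0.77],[0,0,0.77],[0,0,0.77],[0,0,0.77]]' --jaw '[0.6,0.6,0.6,0.6,0.6,0.6,0.6,0.6]'

```text
time: 5.4
tool_pos: [0.4901, -0.0614, 0.0277]
tool_rot: [3.141, -0.002, -3.081]
contact_force: [0.5, 0.9, -3.5]
opening: 0.0636
grip_force: 24.9
```

Emit:
apply_moves --delta_pos '[[0,0,0],[0,0,0],[0,0,0],[0,0,0],[0,0,0],[0,0,0.05],[0,0,0.15],[0,0,0.25]]' --dr '[[0,0,0],[0,0,0],[0,0,0],[0,0,0],[0,0,0],[0,0,0],[0,0,0],[0,0,0]]' --jaw '[0.6,0.6,1,1,1,1,1,1]'

```text
time: 6.07
tool_pos: [0.49, -0.0622, 0.1295]
tool_rot: [3.141, -0.002, -3.082]
contact_force: [1.6, -1.0, 0.4]
opening: 0.091
grip_force: 0.0
```

Emit:
apply_moves --delta_pos '[[0.02,0.1,0.05],[0.04,0.2,0.05],[0.06,0.3,0.05],[0.07,0.4,0.05],[0.08,0.5,0.05],[0.09,0.6,0.05],[0.1,0.7,0.05],[0.1,0.75,0.05]]' --dr '[[0,0,-0.2],[0,0,-0.4],[0,0,-0.6],[0,0,-0.8],[0,0,-1],[0,0,-1],[0,0,-1],[0,0,-1]]' --jaw '[1,1,1,1,1,1,1,1]'

```text
time: 6.73
tool_pos: [0.5311, 0.242, 0.1494]
tool_rot: [3.139, 0.001, 2.704]
contact_force: [-0.3, -0.4, -0.7]
opening: 0.092
grip_force: 0.0
```

Emit:
apply_moves --delta_pos '[[0.02,0.1,0],[0.04,0.2,0],[0.06,0.3,0],[0.065,0.38,0],[0.065,0.38,-0.05],[0.065,0.38,-0.1],[0.065,0.38,-0.15],[0.065,0.38,-0.18]]' --dr '[[0,0,-0.2],[0,0,-0.4],[0,0,-0.6],[0,0,-0.8],[0,0,-1],[0,0,-1],[0,0,-1],[0,0,-1]]' --jaw '[1,1,1,1,1,1,1,1]'

```text
time: 7.4
tool_pos: [0.556, 0.3895, 0.0748]
tool_rot: [-3.139, -0.0, 2.202]
contact_force: [-1.4, -0.9, -1.0]
opening: 0.0918
grip_force: 0.0
```

Emit:
apply_moves --delta_pos '[[0,0.005,-0.07],[0,0.005,-0.12],[0,0.005,-0.137],[0,0.005,-0.137]]' --dr '[[0,0,-0.04],[0,0,-0.04],[0,0,-0.04],[0,0,-0.04]]' --jaw '[1,1,1,1]'

```text
time: 7.73
tool_pos: [0.556, 0.3909, 0.0203]
tool_rot: [-3.138, -0.0, 2.181]
contact_force: [-0.6, 0.1, 0.4]
opening: 0.0916
grip_force: 0.0
```

Emit:
apply_moves --delta_pos '[[0,0,0],[0,0,0],[0,0,0],[0,0,0],[0,0,0],[0,0,0],[0,0,0],[0,0,0]]' --dr '[[0,0,0],[0,0,0],[0,0,0],[0,0,0],[0,0,0],[0,0,0],[0,0,0],[0,0,0]]' --jaw '[0.6,0.6,0.6,0.6,0.6,0.6,0.6,0.6]' --force 25

```text
time: 8.4
tool_pos: [0.5578, 0.3922, 0.0233]
tool_rot: [3.139, 0.0, 2.181]
contact_force: [-0.1, 1.2, 5.0]
opening: 0.0633
grip_force: 25.0
```

Emit:
apply_moves --delta_pos '[[0,0,0.08],[0,0,0.18],[0,0,0.27],[-0.02,-0.06,0.3],[-0.04,-0.15,0.3],[-0.06,-0.24,0.3],[-0.08,-0.33,0.3],[-0.09,-0.4,0.3]]' --dr '[[0,0,0],[0,0,0],[0,0,0],[0,0,0.15],[0,0,0.35],[0,0,0.55],[0,0,0.75],[0,0,0.95]]' --jaw '[0.6,0.6,0.6,0.6,0.6,0.6,0.6,0.6]'

```text
time: 9.07
tool_pos: [0.5186, 0.2292, 0.1411]
tool_rot: [-3.139, -0.002, 2.661]
contact_force: [0.1, -0.2, -3.7]
opening: 0.0637
grip_force: 25.0
```

Emit:
apply_moves --delta_pos '[[-0.02,-0.08,0],[-0.04,-0.17,0],[-0.06,-0.26,0],[-0.08,-0.35,0],[-0.09,-0.41,0],[-0.092,-0.435,0],[-0.092,-0.435,-0.05],[-0.092,-0.435,-0.1]]' --dr '[[0,0,0.2],[0,0,0.4],[0,0,0.6],[0,0,0.8],[0,0,1],[0,0,1],[0,0,1],[0,0,1]]' --jaw '[0.6,0.6,0.6,0.6,0.6,0.6,0.6,0.6]'

```text
time: 9.73
tool_pos: [0.4847, 0.0571, 0.1022]
tool_rot: [3.141, 0.002, -3.131]
contact_force: [-0.0, 0.7, -3.2]
opening: 0.0642
grip_force: 25.0
```

Emit:
apply_moves --delta_pos '[[0,0,-0.06],[0,0,-0.12],[0,0,-0.16],[0,0,-0.18],[0,0,-0.185],[0,0,-0.185]]' --dr '[[0,0,0.1],[0,0,0.1],[0,0,0.1],[0,0,0.1],[0,0,0.1],[0,0,0.1]]' --jaw '[0.6,0.6,0.6,0.6,0.6,0.6]'

```text
time: 10.23
tool_pos: [0.4837, 0.0581, 0.0279]
tool_rot: [3.141, -0.001, -3.078]
contact_force: [-0.3, 0.6, -3.6]
opening: 0.0634
grip_force: 25.0
```

Emit:
apply_moves --delta_pos '[[0,0,0],[0,0,0],[0,0,0],[0,0,0],[0,0,0.05],[0,0,0.15],[0,0,0.25],[0,0,0.35]]' --dr '[[0,0,0],[0,0,0],[0,0,0],[0,0,0],[0,0,0],[0,0,0],[0,0,0],[0,0,0]]' --jaw '[0.6,1,1,1,1,1,1,1]'

```text
time: 10.9
tool_pos: [0.4837, 0.0577, 0.1697]
tool_rot: [3.141, -0.001, -3.077]
contact_force: [1.3, 0.3, 0.2]
opening: 0.0921
grip_force: 0.0
```

Emit:
apply_moves --delta_pos '[[0,-0.08,0.05],[0,-0.16,0.1],[0,-0.24,0.15],[0,-0.32,0.2],[0,-0.4,0.2],[0,-0.48,0.2],[0,-0.56,0.2],[0,-0.6,0.2]]' --dr '[[0,0,-0.2],[0,0,-0.4],[0,0,-0.6],[0,0,-0.8],[0,0,-1],[0,0,-1],[0,0,-1],[0,0,-1]]' --jaw '[1,1,1,1,1,1,1,1]'

```text
time: 11.57
tool_pos: [0.4838, -0.1857, 0.2483]
tool_rot: [-3.141, 0.001, 2.704]
contact_force: [0.7, 0.9, -1.3]
opening: 0.0918
grip_force: 0.0
```

Emit:
apply_moves --delta_pos '[[0,-0.03,0],[0,-0.06,0],[0,-0.1,0],[0,-0.13,0],[0,-0.13,0],[0,-0.13,0]]' --dr '[[0,0,-0.2],[0,0,-0.4],[0,0,-0.6],[0,0,-0.8],[0,0,-1],[0,0,-1]]' --jaw '[1,1,1,1,1,1]'

```text
time: 12.07
tool_pos: [0.4839, -0.235, 0.248]
tool_rot: [3.141, 0.0, 2.201]
contact_force: [-0.5, 1.4, 0.3]
opening: 0.0916
grip_force: 0.0
```

```bash
python3 - <<'E'
from h import *
s=telemetry.observe(); print(s["tool_pos"],s["tool_rot"])
im=eyes.read_camera("top")[:,:,::-1]; sd=eyes.read_camera("side")[:,:,::-1]
cv2.imwrite("pics/t2f.png",im); cv2.imwrite("pics/s2f.png",sd)
r=lambda im,x0,y0,x1,y1,w,h:cv2.resize(im[y0:y1,x0:x1],(w,h),interpolation=cv2.INTER_CUBIC)
cv2.imwrite("pics/t2.png",np.vstack([np.hstack([r(im,220,150,380,270,400,300),r(im,385,125,495,207,400,300)]),np.hstack([r(sd,240,180,400,300,400,300),r(sd,280,110,400,200,400,300)])]))
E
```

```text
[ 0.48394931 -0.23502275  0.24795246] [3.14143690e+00 1.03287212e-04 2.20127696e+00]
```

View pics/t2.png

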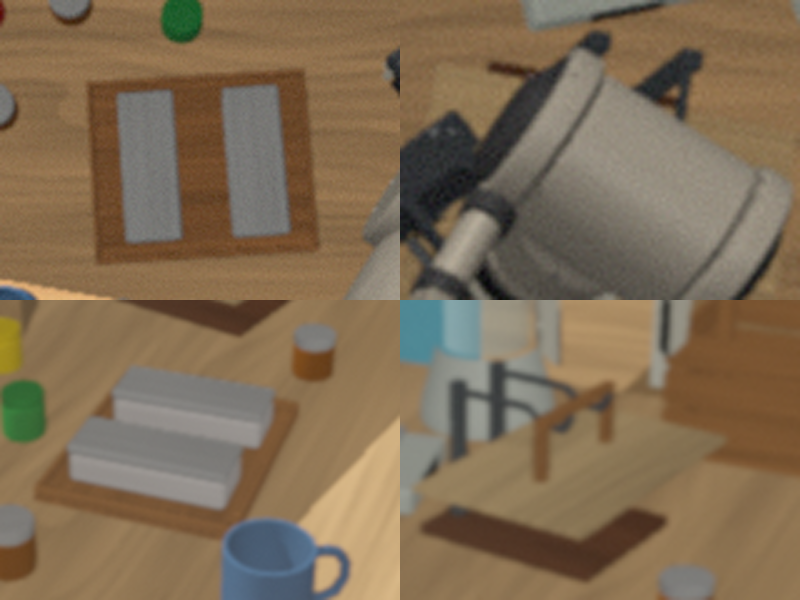

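Both tins lie in the tray, one in each half, and the board is still on the stand. Next is the board handle.

Emit:
apply_moves --delta_pos '[[0.04,-0.08,0],[0.08,-0.16,0],[0.12,-0.23,0],[0.16,-0.3,0],[0.19,-0.35,0],[0.21,-0.376,0],[0.21,-0.376,0]]' --dr '[[0,0,-0.2],[0,0,-0.4],[0,0,-0.6],[0,0,-0.8],[0,0,-1],[0,0,-1],[0,0,-1]]' --jaw '[1,1,1,1,1,1,1]'

```text
time: 12.75
tool_pos: [0.5689, -0.3863, 0.2466]
tool_rot: [-3.141, -0.0, 1.708]
contact_force: [1.2, 0.4, -0.6]
opening: 0.0919
grip_force: 0.0
```

Emit:
apply_moves --delta_pos '[[0,0,0],[0,0,0],[0,0,0],[0,0,-0.08],[0,0,-0.16],[0,0,-0.2]]' --dr '[[0,0,-0.2],[0,0,-0.4],[0,0,-0.63],[0,0,-0.63],[0,0,-0.63],[0,0,-0.63]]' --jaw '[1,1,1,0.6,0.6,0.6]'

```text
time: 13.25
tool_pos: [0.5668, -0.3823, 0.1646]
tool_rot: [-3.138, -0.003, 1.395]
contact_force: [-0.5, 0.4, -0.9]
opening: 0.0765
grip_force: 0.0
```

```bash
python3 - <<'E'
from h import *
s=telemetry.observe(); print(s["tool_pos"],s["tool_rot"])
sd=eyes.read_camera("side")[:,:,::-1]
cv2.imwrite("pics/s3.png",cv2.resize(sd[90:210,270:420],(750,600),interpolation=cv2.INTER_CUBIC))
E
```

```text
[ 0.56676251 -0.38231369  0.16463055] [-3.13755125e+00 -2.57250750e-03  1.39517050e+00]
```

View pics/s3.png

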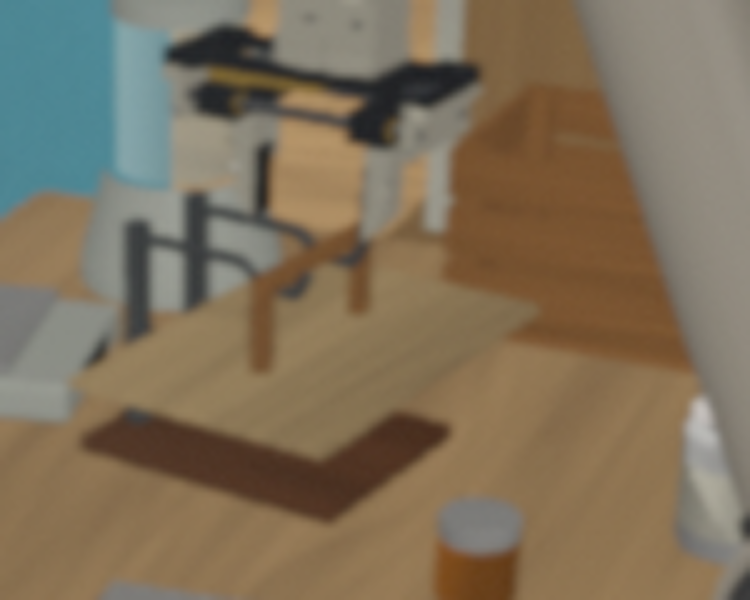

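Emit:
apply_moves --delta_pos '[[0,-0.007,-0.05],[0,-0.007,-0.09],[0,-0.007,-0.11],[0,-0.007,-0.11]]' --dr '[[0,0,-0.02],[0,0,-0.02],[0,0,-0.02],[0,0,-0.02]]' --jaw '[0.6,0.6,0.6,0.6]'

```text
time: 13.63
tool_pos: [0.5674, -0.3863, 0.1228]
tool_rot: [-3.139, -0.002, 1.383]
contact_force: [0.6, -0.2, -0.4]
opening: 0.0552
grip_force: 0.0
```

Emit:
apply_moves --delta_pos '[[0,0,0],[0,0,0],[0,0,0],[0,0,0],[0,0,0],[0,0,0],[0,0,0],[0,0,0]]' --dr '[[0,0,0],[0,0,0],[0,0,0],[0,0,0],[0,0,0],[0,0,0],[0,0,0],[0,0,0]]' --jaw '[0.05,0.05,0.05,0.05,0.05,0.05,0.05,0.05]' --force 45

```text
time: 14.3
tool_pos: [0.5681, -0.3876, 0.1241]
tool_rot: [3.141, 0.0, 1.381]
contact_force: [0.7, -0.4, 0.6]
opening: 0.0114
grip_force: 45.0
```

Emit:
apply_moves --delta_pos '[[0,0,0.02],[0,0,0.04],[0,0,0.06],[0,0,0.06],[-0.03,0.006,0.06],[-0.07,0.013,0.06],[-0.11,0.021,0.06],[-0.15,0.028,0.06]]' --dr '[[0,0,0],[0,0,0],[0,0,0],[0,0,0],[0,0,0],[0,0,0],[0,0,0],[0,0,0]]' --jaw '[0.05,0.05,0.05,0.05,0.05,0.05,0.05,0.05]'

```text
time: 14.97
tool_pos: [0.5074, -0.3761, 0.148]
tool_rot: [3.141, 0.0, 1.382]
contact_force: [-0.2, 0.3, -2.5]
opening: 0.0116
grip_force: 45.0
```

Emit:
apply_moves --delta_pos '[[-0.05,0.009,0],[-0.1,0.019,0],[-0.15,0.028,0],[-0.19,0.036,0],[-0.2,0.038,0],[-0.2,0.038,0.05],[-0.2,0.038,0.12],[-0.2,0.038,0.2]]' --dr '[[0,0,0],[0,0,0],[0,0,0],[0,0,0],[0,0,0],[0,0,0],[0,0,0],[0,0,0]]' --jaw '[0.05,0.05,0.05,0.05,0.05,0.05,0.05,0.05]'

```text
time: 15.63
tool_pos: [0.428, -0.3607, 0.228]
tool_rot: [-3.14, -0.002, 1.381]
contact_force: [0.8, -0.3, -3.3]
opening: 0.0112
grip_force: 45.0
```

```bash
python3 - <<'E'
from h import *
s=telemetry.observe(); print(s["tool_pos"],s["tool_rot"])
sd=eyes.read_camera("side")[:,:,::-1]
cv2.imwrite("pics/s4.png",sd[50:350,150:550])
E
```

```text
[ 0.42795605 -0.36073329  0.22798003] [-3.13986978e+00 -1.67867070e-03  1.38104453e+00]
```

View pics/s4.png

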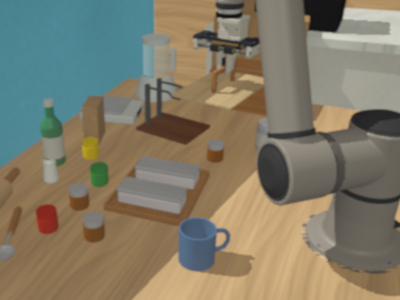

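Emit:
apply_moves --delta_pos '[[0.01,0.05,0],[0.02,0.12,0],[0.04,0.2,0],[0.06,0.28,0],[0.08,0.36,0],[0.1,0.44,0],[0.11,0.52,0],[0.12,0.58,0]]' --dr '[[0,0,0.05],[0,0,0.1],[0,0,0.2],[0,0,0.3],[0,0,0.4],[0,0,0.5],[0,0,0.5],[0,0,0.5]]' --jaw '[0.05,0.05,0.05,0.05,0.05,0.05,0.05,0.05]'

```text
time: 16.35
tool_pos: [0.4768, -0.1266, 0.2282]
tool_rot: [3.14, -0.0, 1.633]
contact_force: [-0.2, 0.5, -2.2]
opening: 0.0118
grip_force: 45.0
```

Emit:
apply_moves --delta_pos '[[0.01,0.07,0],[0.02,0.14,0],[0.025,0.21,0],[0.028,0.26,0],[0.028,0.295,0],[0.028,0.312,0],[0.028,0.312,-0.05],[0.028,0.312,-0.1]]' --dr '[[0,0,0],[0,0,0],[0,0,0],[0,0,0],[0,0,0],[0,0,0],[0,0,0],[0,0,0]]' --jaw '[0.05,0.05,0.05,0.05,0.05,0.05,0.05,0.05]'

```text
time: 17.02
tool_pos: [0.4887, -0.0041, 0.1887]
tool_rot: [3.137, 0.001, 1.632]
contact_force: [0.4, 0.9, -3.3]
opening: 0.0112
grip_force: 45.0
```

Emit:
apply_moves --delta_pos '[[0,0,-0.06],[0,0,-0.12],[0,0,-0.17],[0,0,-0.2],[0,0,-0.21],[0,0,-0.217],[0,0,-0.222],[0,0,-0.222]]' --dr '[[0,0,0],[0,0,0],[0,0,0],[0,0,0],[0,0,0],[0,0,0],[0,0,0],[0,0,0]]' --jaw '[0.05,0.05,0.05,0.05,0.05,0.05,0.05,0.05]'

```text
time: 17.68
tool_pos: [0.4879, -0.0045, 0.0996]
tool_rot: [3.14, 0.0, 1.631]
contact_force: [-0.9, -0.2, -2.5]
opening: 0.0119
grip_force: 45.0
```

```bash
python3 - <<'E'
from h import *
s=telemetry.observe(); print(s["tool_pos"],s["contact_force"],s["torque"])
sd=eyes.read_camera("side")[:,:,::-1]; tp=eyes.read_camera("top")[:,:,::-1]
cv2.imwrite("pics/s5.png",np.hstack([cv2.resize(sd[150:300,220:370],(400,400)),cv2.resize(tp[150:300,220:370],(400,400))]))
E
```

```text
[ 0.48785674 -0.00454466  0.0996474 ] [-0.94533844 -0.16182999 -2.51558477] [-0.0351745  -0.10499452  0.00222378]
```

View pics/s5.png

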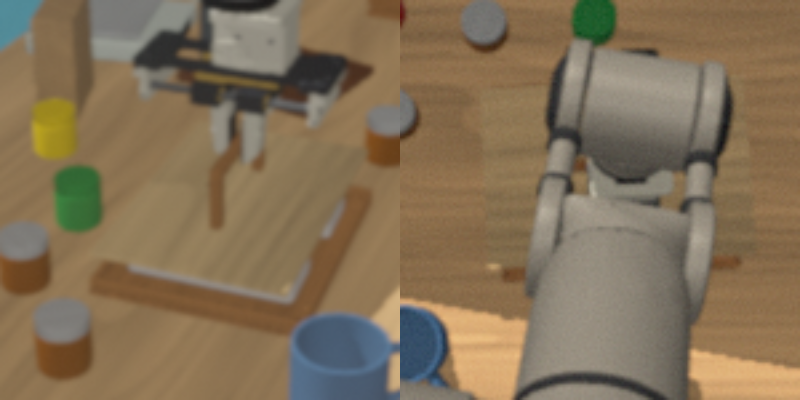

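Emit:
apply_moves --delta_pos '[[0,0,-0.004],[0,0,-0.008],[0,0,-0.008]]' --dr '[[0,0,0],[0,0,0],[0,0,0]]' --jaw '[0.05,0.05,0.05]'

```text
time: 18.03
tool_pos: [0.4881, -0.0045, 0.0991]
tool_rot: [3.138, 0.001, 1.632]
contact_force: [-6.9, 0.5, 22.6]
opening: 0.0114
grip_force: 45.0
```

```bash
python3 - <<'E'
from h import *
q=lambda x,y:(220+(x-400)*.375,150+y*.375)
a=pt("top",q(485,88),.057)[:2]; b=pt("top",q(750,255),.057)[:2]; c=pt("top",q(485,262),.057)[:2]
print(a,b,c,"centre",(a+b)/2,np.linalg.norm(a-b),np.hypot(.28,.19))
s=telemetry.observe(); print(s["contact_force"],s["tool_pos"])
E
```

```text
[0.57541393 0.13677049] [ 0.39880343 -0.14058016] [0.39133766 0.13485687] centre [ 0.48710868 -0.00190484] 0.32880791997354214 0.33837848631377265
[-6.92461226  0.51303334 22.62147903] [ 0.48807656 -0.00449294  0.09905168]
```

Emit:
apply_moves --delta_pos '[[0,0,0.005],[0,0,0.005],[0,0,0.005],[0,0,0.005],[0,0,0.005],[0,0,0.005],[0,0,0.005],[0,0,0.005]]' --dr '[[0,0,0],[0,0,0],[0,0,0],[0,0,0],[0,0,0],[0,0,0],[0,0,0],[0,0,0]]' --jaw '[0.05,0.05,0.2,0.35,0.5,0.6,0.6,0.6]'

```text
time: 18.7
tool_pos: [0.4872, -0.0043, 0.0977]
tool_rot: [-3.141, -0.0, 1.631]
contact_force: [-0.8, 0.1, 0.3]
opening: 0.0469
grip_force: 0.0
```

Emit:
apply_moves --delta_pos '[[0,0,0.04],[0,0,0.1],[0,0,0.18],[0,0,0.25],[-0.02,-0.08,0.25],[-0.05,-0.18,0.25],[-0.08,-0.28,0.25],[-0.1,-0.36,0.25]]' --dr '[[0,0,0],[0,0,0],[0,0,0],[0,0,0],[0,0,0],[0,0,0],[0,0,0],[0,0,0]]' --jaw '[0.6,0.6,0.6,0.6,1,1,1,1]'

```text
time: 19.37
tool_pos: [0.4463, -0.1503, 0.1981]
tool_rot: [3.141, 0.001, 1.632]
contact_force: [0.5, 0.1, 0.9]
opening: 0.0773
grip_force: 0.0
```

```bash
python3 - <<'E'
from h import *
sd=eyes.read_camera("side")[:,:,::-1]; tp=eyes.read_camera("top")[:,:,::-1]
cv2.imwrite("pics/t6.png",tp); cv2.imwrite("pics/s6f.png",sd)
cv2.imwrite("pics/c6.png",np.vstack([np.hstack([cv2.resize(sd[150:300,170:370],(400,300)),cv2.resize(tp[130:280,190:390],(400,300))])]))
E
```

```text
(no output)
```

View pics/c6.png

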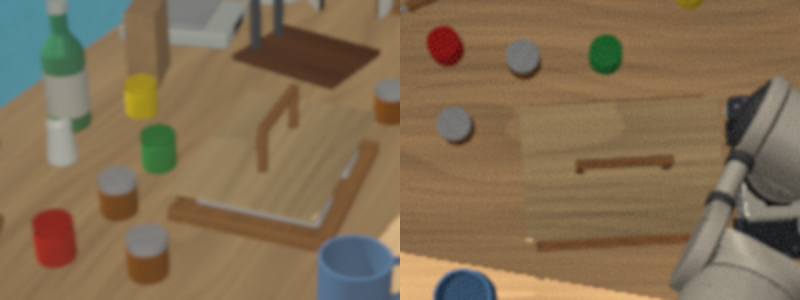

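The board lies level on the tins. The jar that was at (248,149) has been knocked to about (251,158), so I'll re-measure with masks.

```bash
cat > jars.py <<'E'
from h import *
def lids(im):
    hsv=cv2.cvtColor(im,cv2.COLOR_BGR2HSV)
    m=((hsv[:,:,1]<50)&(hsv[:,:,2]>90)).astype(np.uint8); m=cv2.morphologyEx(m,cv2.MORPH_OPEN,np.ones((3,3)))
    for c in cv2.findContours(m,0,1)[0]:
        a=cv2.contourArea(c)
        if 150<a<420:
            (u,v),r=cv2.minEnclosingCircle(c)
            if a/(np.pi*r*r)>.7: yield (round(u,1),round(v,1),round(r,1)),pt("top",(u,v),.055)[:2].round(4),pt("top",(u,v),.112)[:2].round(4)
E
python3 - <<'E'
from jars import *
for l in lids(cv2.imread("pics/t6.png")): print(l)
for l in lids(cv2.imread("pics/top0.png")): print("0",l)
q=lambda x,y:(190+(x-400)/2,130+y/2)
print("bar",pt("top",q(625,163),.121), "bar ends",pt("top",q(578,165),.121)[:2],pt("top",q(672,160),.121)[:2])
for p in [(520,103),(720,98),(525,243)]: print(pt("top",q(*p),.057)[:2])
print(telemetry.observe()["tool_pos"])
E
```

```text
((216.6, 191.3, 8.5), array([0.5518, 0.2362]), array([0.5416, 0.2283]))
((251.0, 157.6, 8.4), array([0.6497, 0.1403]), array([0.6352, 0.1365]))
((170.7, 143.7, 8.2), array([0.6905, 0.3711]), array([0.6743, 0.3573]))
0 ((385.3, 243.5, 8.7), array([ 0.4049, -0.2356]), array([ 0.401 , -0.2232]))
0 ((216.5, 191.1, 8.4), array([0.5523, 0.2366]), array([0.5421, 0.2287]))
0 ((247.2, 147.9, 8.3), array([0.6784, 0.1513]), array([0.6627, 0.147 ]))
0 ((170.7, 143.7, 8.2), array([0.6905, 0.3711]), array([0.6743, 0.3573]))
bar [ 0.48545133 -0.00315489  0.121     ] bar ends [0.48271093 0.05952189] [ 0.48954052 -0.06589368]
[0.57973387 0.14212262]
[ 0.58718607 -0.14110958]
[0.3823719  0.13303431]
[ 0.44633874 -0.1524064   0.19796782]
```

Emit:
apply_moves --delta_pos '[[-0.03,-0.07,0],[-0.06,-0.13,0],[-0.09,-0.19,0],[-0.102,-0.208,0],[-0.102,-0.208,-0.08],[-0.102,-0.208,-0.16],[-0.102,-0.208,-0.2],[-0.102,-0.208,-0.22]]' --dr '[[0,0,-0.2],[0,0,-0.4],[0,0,-0.6],[0,0,-0.8],[0,0,-1],[0,0,-1],[0,0,-1],[0,0,-1]]' --jaw '[1,1,1,1,1,1,1,1]'

```text
time: 20.13
tool_pos: [0.4055, -0.2301, 0.1076]
tool_rot: [-3.137, -0.001, 1.131]
contact_force: [-0.8, 0.2, 0.0]
opening: 0.0917
grip_force: 0.0
```

Emit:
apply_moves --delta_pos '[[0,0,0],[0,0,0],[0,0,0],[0,0,0],[0,0,-0.08],[0,0,-0.16],[0,0,-0.21],[0,0,-0.225]]' --dr '[[0,0,-0.2],[0,0,-0.4],[0,0,-0.6],[0,0,-0.8],[0,0,-1],[0,0,-1],[0,0,-1],[0,0,-1]]' --jaw '[1,1,1,1,1,1,1,1]'

```text
time: 20.8
tool_pos: [0.4057, -0.2302, 0.0178]
tool_rot: [-3.138, 0.001, 0.632]
contact_force: [-0.6, -0.3, 0.5]
opening: 0.0918
grip_force: 0.0
```

```bash
python3 - <<'E'
from h import *
sd=eyes.read_camera("side")[:,:,::-1]
cv2.imwrite("pics/s7.png",cv2.resize(sd[120:240,310:470],(640,480)))
E
```

```text
(no output)
```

View pics/s7.png

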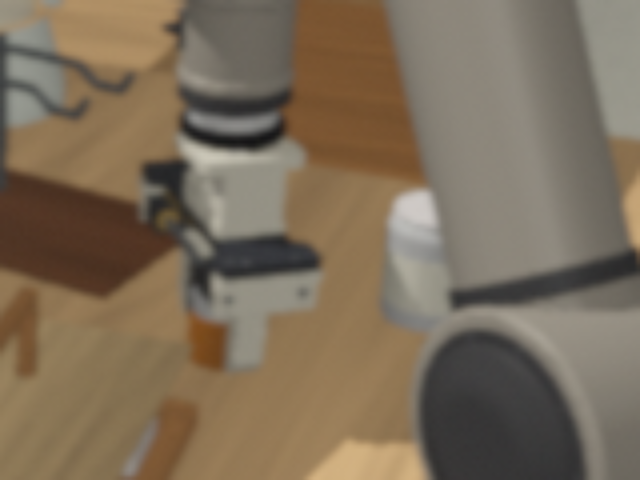

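The side crop shows the jar between the fingers. I'll trim 5 mm in y, then close.

Emit:
apply_moves --delta_pos '[[0,-0.012,0],[0,-0.012,0],[0,-0.012,0],[0,-0.012,0],[0,-0.012,0],[0,-0.012,0],[0,-0.012,0],[0,-0.012,0]]' --dr '[[0,0,0],[0,0,0],[0,0,0],[0,0,0],[0,0,0],[0,0,0],[0,0,0],[0,0,0]]' --jaw '[1,0.45,0.45,0.45,0.45,0.45,0.45,0.45]' --force 25

```text
time: 21.52
tool_pos: [0.4066, -0.2364, 0.0201]
tool_rot: [3.141, -0.0, 0.631]
contact_force: [0.8, -1.3, -0.2]
opening: 0.0498
grip_force: 6.9
```

Emit:
apply_moves --delta_pos '[[0,0,0],[0,0,0],[0,0,0.08],[0,0,0.18],[0,0,0.28],[0,0.02,0.35],[0,0.05,0.4],[0,0.05,0.4]]' --dr '[[0,0,0],[0,0,0],[0,0,0],[0,0,0],[0,0,-0.2],[0,0,-0.4],[0,0,-0.6],[0,0,-0.8]]' --jaw '[0.45,0.45,0.45,0.45,0.45,0.45,0.45,0.45]'

```text
time: 22.18
tool_pos: [0.4078, -0.216, 0.1838]
tool_rot: [3.137, -0.004, 0.227]
contact_force: [0.2, 0.5, -0.8]
opening: 0.0495
grip_force: 25.0
```

Emit:
apply_moves --delta_pos '[[0.02,0.08,0],[0.04,0.17,0],[0.06,0.26,0],[0.08,0.34,0],[0.085,0.37,0],[0.085,0.37,0],[0.085,0.37,-0.06],[0.085,0.37,-0.12]]' --dr '[[0,0,-0.15],[0,0,-0.3],[0,0,-0.345],[0,0,-0.345],[0,0,-0.345],[0,0,-0.345],[0,0,-0.345],[0,0,-0.345]]' --jaw '[0.45,0.45,0.45,0.45,0.45,0.45,0.45,0.45]'

```text
time: 22.85
tool_pos: [0.4413, -0.0689, 0.1321]
tool_rot: [3.14, -0.003, 0.06]
contact_force: [-0.4, -0.6, -3.2]
opening: 0.0498
grip_force: 25.0
```

Emit:
apply_moves --delta_pos '[[0,0,-0.05],[0,0,-0.09],[0,0,-0.12],[0,0,-0.135],[0,0,-0.14],[0,0,-0.145]]' --dr '[[0,0,0],[0,0,0],[0,0,0],[0,0,0],[0,0,0],[0,0,0]]' --jaw '[0.45,0.45,0.45,0.45,0.45,0.45]'

```text
time: 23.35
tool_pos: [0.4398, -0.0688, 0.0756]
tool_rot: [-3.141, 0.001, 0.059]
contact_force: [-10.6, 4.5, 34.1]
opening: 0.0496
grip_force: 25.0
```

Emit:
apply_moves --delta_pos '[[0,0,0.004],[0,0,0.006],[0,0,0.006],[0,0,0.006],[0,0,0.006],[0,0,0.006],[0,0,0.006],[0,0,0.006]]' --dr '[[0,0,0],[0,0,0],[0,0,0],[0,0,0],[0,0,0],[0,0,0],[0,0,0],[0,0,0]]' --jaw '[0.45,0.45,0.6,0.68,0.68,0.68,0.68,0.68]'

```text
time: 24.02
tool_pos: [0.4405, -0.0683, 0.0762]
tool_rot: [3.142, 0.0, 0.059]
contact_force: [0.6, 0.4, 0.7]
opening: 0.0625
grip_force: 0.0
```

Emit:
apply_moves --delta_pos '[[0,0,0.05],[0,0,0.12],[0,0,0.2],[0,0,0.28],[0.05,0.08,0.28],[0.1,0.17,0.28],[0.15,0.26,0.28],[0.2,0.35,0.28]]' --dr '[[0,0,0],[0,0,0],[0,0,0],[0,0,0],[0,0,0],[0,0,0],[0,0,0],[0,0,0]]' --jaw '[0.68,0.68,0.68,0.68,1,1,1,1]'

```text
time: 24.68
tool_pos: [0.5212, 0.0732, 0.1887]
tool_rot: [3.141, -0.001, 0.058]
contact_force: [0.3, -0.8, 0.1]
opening: 0.0842
grip_force: 0.0
```

```bash
python3 - <<'E'
from jars import *
sd=eyes.read_camera("side")[:,:,::-1]; tp=eyes.read_camera("top")[:,:,::-1]
for l in lids(tp): print(l)
print(telemetry.observe()["tool_pos"])
cv2.imwrite("pics/c8.png",np.hstack([cv2.resize(sd[150:300,170:370],(400,300)),cv2.resize(tp[130:280,190:390],(400,300))]))
E
```

```text
((326.7, 229.6, 9.0), array([ 0.4435, -0.0732]), array([ 0.438 , -0.0678]))
((216.6, 191.3, 8.4), array([0.5519, 0.2364]), array([0.5416, 0.2285]))
((170.7, 143.7, 8.2), array([0.6905, 0.3711]), array([0.6743, 0.3573]))
[0.52235472 0.07627632 0.1881179 ]
```

View pics/c8.png

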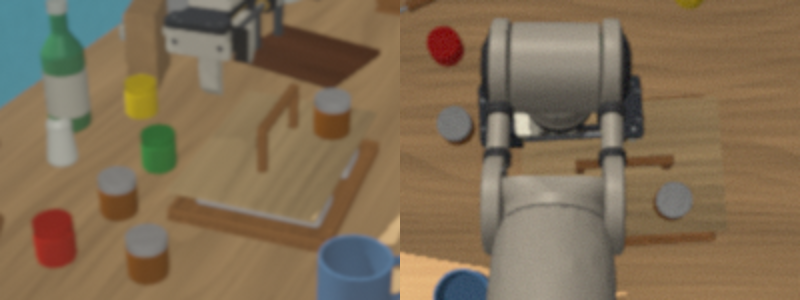

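The first jar stands upright on the board at top pixel (327,230), and the board has not shifted. Next is the jar at (217,191).

Emit:
apply_moves --delta_pos '[[0.02,0.09,0],[0.04,0.18,0],[0.06,0.27,0],[0.07,0.36,0],[0.074,0.4,0],[0.074,0.4,-0.08],[0.074,0.4,-0.16],[0.074,0.4,-0.24]]' --dr '[[0,0,0],[0,0,0],[0,0,0],[0,0,0],[0,0,0],[0,0,0],[0,0,0],[0,0,0]]' --jaw '[1,1,1,1,1,1,1,1]'

```text
time: 25.45
tool_pos: [0.55, 0.2317, 0.0915]
tool_rot: [3.141, -0.001, 0.06]
contact_force: [1.0, -0.6, 0.1]
opening: 0.0918
grip_force: 0.0
```

```bash
python3 - <<'E'
from h import *
s=telemetry.observe(); d=np.array([.5518,.2362,.0195])-s["tool_pos"]; print(s["tool_pos"],(d/.4).round(3))
E
```

```text
[0.54996877 0.23173002 0.09145023] [ 0.005  0.011 -0.18 ]
```

Emit:
apply_moves --delta_pos '[[0.003,0.01,-0.06],[0.003,0.01,-0.12],[0.003,0.01,-0.16],[0.003,0.01,-0.18],[0.003,0.01,-0.18]]' --dr '[[0,0,0],[0,0,0],[0,0,0],[0,0,0],[0,0,0]]' --jaw '[1,1,1,1,1]'

```text
time: 25.87
tool_pos: [0.55, 0.2348, 0.0184]
tool_rot: [3.14, 0.004, 0.058]
contact_force: [-0.3, -0.2, -0.5]
opening: 0.0919
grip_force: 0.0
```

Emit:
apply_moves --delta_pos '[[0,0,0],[0,0,0],[0,0,0],[0,0,0],[0,0,0],[0,0,0],[0,0,0],[0,0,0]]' --dr '[[0,0,0],[0,0,0],[0,0,0],[0,0,0],[0,0,0],[0,0,0],[0,0,0],[0,0,0]]' --jaw '[0.45,0.45,0.45,0.45,0.45,0.45,0.45,0.45]'

```text
time: 26.53
tool_pos: [0.5514, 0.2357, 0.0207]
tool_rot: [3.142, -0.0, 0.059]
contact_force: [-0.7, -1.2, 1.9]
opening: 0.0493
grip_force: 25.0
```

Emit:
apply_moves --delta_pos '[[0,0,0],[0,0,0.08],[0,0,0.18],[0,0,0.28],[0,0,0.36],[0,0,0.4],[0,0,0.4],[0,0,0.4]]' --dr '[[0,0,0],[0,0,0],[0,0,0],[0,0,0],[0,0,0],[0,0,0],[0,0,0],[0,0,0]]' --jaw '[0.45,0.45,0.45,0.45,0.45,0.45,0.45,0.45]'

```text
time: 27.2
tool_pos: [0.5512, 0.2357, 0.1802]
tool_rot: [-3.142, -0.0, 0.059]
contact_force: [0.5, -0.6, -3.0]
opening: 0.0496
grip_force: 25.0
```

Emit:
apply_moves --delta_pos '[[-0.05,-0.07,0],[-0.1,-0.15,0],[-0.15,-0.23,0],[-0.2,-0.31,0],[-0.25,-0.38,0],[-0.28,-0.43,0],[-0.292,-0.45,0],[-0.292,-0.45,0]]' --dr '[[0,0,0],[0,0,0],[0,0,0],[0,0,0],[0,0,0],[0,0,0],[0,0,0],[0,0,0]]' --jaw '[0.45,0.45,0.45,0.45,0.45,0.45,0.45,0.45]'

```text
time: 27.87
tool_pos: [0.4327, 0.0545, 0.1788]
tool_rot: [-3.141, 0.004, 0.056]
contact_force: [1.0, 0.6, -1.1]
opening: 0.0493
grip_force: 25.0
```

Emit:
apply_moves --delta_pos '[[0,0,-0.06],[0,0,-0.13],[0,0,-0.19],[0,0,-0.23],[0,0,-0.245],[0,0,-0.25],[0,0,-0.255],[0,0,-0.255]]' --dr '[[0,0,0],[0,0,0],[0,0,0],[0,0,0],[0,0,0],[0,0,0],[0,0,0],[0,0,0]]' --jaw '[0.45,0.45,0.45,0.45,0.45,0.45,0.45,0.45]'

```text
time: 28.53
tool_pos: [0.4351, 0.056, 0.0786]
tool_rot: [3.142, -0.001, 0.059]
contact_force: [0.6, -0.2, -2.5]
opening: 0.0495
grip_force: 25.0
```

Emit:
apply_moves --delta_pos '[[0,0,-0.004],[0,0,-0.005],[0,0,-0.004],[0,0,-0.004],[0,0,-0.004],[0,0,-0.004],[0,0,-0.004],[0,0,-0.004]]' --dr '[[0,0,0],[0,0,0],[0,0,0],[0,0,0],[0,0,0],[0,0,0],[0,0,0],[0,0,0]]' --jaw '[0.45,0.45,0.55,0.65,0.68,0.68,0.68,0.68]'

```text
time: 29.2
tool_pos: [0.4345, 0.0556, 0.0768]
tool_rot: [3.141, -0.0, 0.059]
contact_force: [-0.1, -0.4, -0.7]
opening: 0.0625
grip_force: 0.0
```

Emit:
apply_moves --delta_pos '[[0,0,0.05],[0,0,0.12],[0,0,0.2],[0,0,0.28],[0.05,-0.07,0.28],[0.05,-0.15,0.28],[0.05,-0.23,0.28],[0.05,-0.3,0.28]]' --dr '[[0,0,0],[0,0,0],[0,0,0],[0,0,0],[0,0,0],[0,0,0],[0,0,0],[0,0,0]]' --jaw '[0.68,0.68,0.68,0.68,1,1,1,1]'

```text
time: 29.87
tool_pos: [0.4545, -0.0659, 0.1889]
tool_rot: [3.141, -0.0, 0.059]
contact_force: [0.5, -0.4, -0.1]
opening: 0.0847
grip_force: 0.0
```

```bash
python3 - <<'E'
from jars import *
tp=eyes.read_camera("top")[:,:,::-1]; cv2.imwrite("pics/t9.png",tp)
for l in lids(tp): print(l)
s=telemetry.observe(); print(s["tool_pos"])
E
```

```text
((279.9, 230.5, 9.1), array([0.4409, 0.0572]), array([0.4354, 0.057 ]))
((250.8, 157.7, 8.3), array([0.6496, 0.1407]), array([0.6351, 0.1369]))
((170.7, 143.7, 8.2), array([0.6905, 0.3711]), array([0.6743, 0.3573]))
[ 0.45478417 -0.06990436  0.18879063]
```

Emit:
apply_moves --delta_pos '[[0.06,0.065,0],[0.12,0.13,0],[0.18,0.2,0],[0.25,0.27,0],[0.32,0.345,0],[0.39,0.42,0],[0.45,0.49,0],[0.488,0.524,0]]' --dr '[[0,0,0],[0,0,0],[0,0,0],[0,0,0],[0,0,0],[0,0,0],[0,0,0],[0,0,0]]' --jaw '[1,1,1,1,1,1,1,1]'

```text
time: 30.58
tool_pos: [0.651, 0.1491, 0.1879]
tool_rot: [-3.141, -0.0, 0.061]
contact_force: [-1.0, -0.4, -0.0]
opening: 0.0918
grip_force: 0.0
```

```bash
python3 - <<'E'
from h import *
s=telemetry.observe(); d=np.array([.6497,.1405,.0195])-s["tool_pos"]; print(s["tool_pos"],(d/.4).round(3))
print("red",pt("top",(213,152),.055),"green",pt("top",(292,156),.055))
E
```

```text
[0.65095451 0.14914253 0.18790657] [-0.003 -0.022 -0.421]
red [0.66609341 0.24911292 0.055     ] green [0.65452136 0.02300499 0.055     ]
```

Emit:
apply_moves --delta_pos '[[-0.003,-0.015,0],[-0.003,-0.015,-0.09],[-0.003,-0.015,-0.18],[-0.003,-0.015,-0.27],[-0.003,-0.015,-0.34],[-0.003,-0.015,-0.39],[-0.003,-0.015,-0.415],[-0.003,-0.015,-0.42]]' --dr '[[0,0,0],[0,0,0],[0,0,0],[0,0,0],[0,0,0],[0,0,0],[0,0,0],[0,0,0]]' --jaw '[1,1,1,1,1,1,1,1]'

```text
time: 31.25
tool_pos: [0.6469, 0.1387, 0.0184]
tool_rot: [3.141, 0.004, 0.058]
contact_force: [0.5, 0.6, 0.9]
opening: 0.0919
grip_force: 0.0
```

Emit:
apply_moves --delta_pos '[[0,0,0],[0,0,0],[0,0,0],[0,0,0],[0,0,0],[0,0,0],[0,0,0],[0,0,0]]' --dr '[[0,0,0],[0,0,0],[0,0,0],[0,0,0],[0,0,0],[0,0,0],[0,0,0],[0,0,0]]' --jaw '[0.45,0.45,0.45,0.45,0.45,0.45,0.45,0.45]'

```text
time: 31.92
tool_pos: [0.6486, 0.1393, 0.0212]
tool_rot: [3.142, -0.0, 0.059]
contact_force: [-0.6, 0.3, 1.7]
opening: 0.0494
grip_force: 25.0
```

Emit:
apply_moves --delta_pos '[[0,0,0],[0,0,0.08],[0,0,0.18],[0,0,0.28],[0,0,0.36],[0,0,0.4],[0,0,0.4],[0,0,0.4]]' --dr '[[0,0,0],[0,0,0],[0,0,0],[0,0,0],[0,0,0],[0,0,0],[0,0,0],[0,0,0]]' --jaw '[0.45,0.45,0.45,0.45,0.45,0.45,0.45,0.45]'

```text
time: 32.58
tool_pos: [0.6484, 0.1392, 0.1806]
tool_rot: [3.141, -0.0, 0.059]
contact_force: [0.6, 0.2, -2.5]
opening: 0.0492
grip_force: 25.0
```

Emit:
apply_moves --delta_pos '[[-0.07,-0.045,0],[-0.14,-0.09,0],[-0.21,-0.135,0],[-0.27,-0.175,0],[-0.295,-0.193,0],[-0.295,-0.193,0],[-0.295,-0.193,-0.05],[-0.295,-0.193,-0.1]]' --dr '[[0,0,0],[0,0,0],[0,0,0],[0,0,0],[0,0,0],[0,0,0],[0,0,0],[0,0,0]]' --jaw '[0.45,0.45,0.45,0.45,0.45,0.45,0.45,0.45]'

```text
time: 33.25
tool_pos: [0.5309, 0.0622, 0.1395]
tool_rot: [-3.142, -0.001, 0.058]
contact_force: [1.0, 0.0, -2.3]
opening: 0.0495
grip_force: 25.0
```

Emit:
apply_moves --delta_pos '[[0,0,-0.05],[0,0,-0.1],[0,0,-0.13],[0,0,-0.145],[0,0,-0.152],[0,0,-0.155],[0,0,-0.157],[0,0,-0.157]]' --dr '[[0,0,0],[0,0,0],[0,0,0],[0,0,0],[0,0,0],[0,0,0],[0,0,0],[0,0,0]]' --jaw '[0.45,0.45,0.45,0.45,0.45,0.45,0.45,0.45]'

```text
time: 33.92
tool_pos: [0.5302, 0.0624, 0.0781]
tool_rot: [-3.142, 0.001, 0.059]
contact_force: [-2.2, 0.4, 2.3]
opening: 0.0496
grip_force: 25.0
```

Light contact, so I'll release, rise and back away.

Emit:
apply_moves --delta_pos '[[0,0,0],[0,0,0],[0,0,0],[0,0,0],[0,0,0],[0,0,0],[0,0,0],[0,0,0]]' --dr '[[0,0,0],[0,0,0],[0,0,0],[0,0,0],[0,0,0],[0,0,0],[0,0,0],[0,0,0]]' --jaw '[0.5,0.55,0.65,0.68,0.68,0.68,0.68,0.68]'

```text
time: 34.58
tool_pos: [0.5305, 0.062, 0.0779]
tool_rot: [3.142, -0.0, 0.059]
contact_force: [0.2, -1.3, -0.2]
opening: 0.0625
grip_force: 0.0
```

Emit:
apply_moves --delta_pos '[[0,0,0.05],[0,0,0.12],[0,0,0.2],[0,0,0.28],[0,-0.08,0.35],[0,-0.17,0.4],[0,-0.26,0.4],[0,-0.35,0.4]]' --dr '[[0,0,0],[0,0,0],[0,0,0],[0,0,0],[0,0,0],[0,0,0],[0,0,0],[0,0,0]]' --jaw '[0.68,0.68,0.68,0.68,0.68,0.68,0.68,0.68]'

```text
time: 35.25
tool_pos: [0.531, -0.0794, 0.2399]
tool_rot: [3.14, -0.004, 0.06]
contact_force: [1.9, 0.6, -0.9]
opening: 0.0626
grip_force: 0.0
```

Emit:
apply_moves --delta_pos '[[-0.02,-0.08,0],[-0.04,-0.17,0],[-0.06,-0.26,0],[-0.08,-0.35,0],[-0.1,-0.44,0],[-0.1,-0.48,0],[-0.1,-0.5,0],[-0.1,-0.5,0]]' --dr '[[0,0,0],[0,0,0],[0,0,0],[0,0,0],[0,0,0],[0,0,0],[0,0,0],[0,0,0]]' --jaw '[0.68,0.68,0.68,0.68,0.68,0.68,0.68,0.68]'

```text
time: 35.92
tool_pos: [0.4905, -0.279, 0.2376]
tool_rot: [-3.141, 0.0, 0.057]
contact_force: [-0.4, 0.6, 1.0]
opening: 0.0625
grip_force: 0.0
```

```bash
python3 - <<'E'
from jars import *
sd=eyes.read_camera("side")[:,:,::-1]; tp=eyes.read_camera("top")[:,:,::-1]
for l in lids(tp): print(l)
cv2.imwrite("pics/c10.png",np.hstack([cv2.resize(sd[150:300,170:370],(400,300)),cv2.resize(tp[130:280,190:390],(400,300))]))
E
```

```text
((279.9, 230.3, 9.2), array([0.4414, 0.0573]), array([0.4359, 0.0571]))
((326.6, 229.4, 9.0), array([ 0.4442, -0.0731]), array([ 0.4386, -0.0677]))
((277.7, 195.0, 8.8), array([0.5414, 0.0636]), array([0.5316, 0.0631]))
((170.8, 143.5, 8.0), array([0.6912, 0.3709]), array([0.675 , 0.3572]))
```

View pics/c10.png

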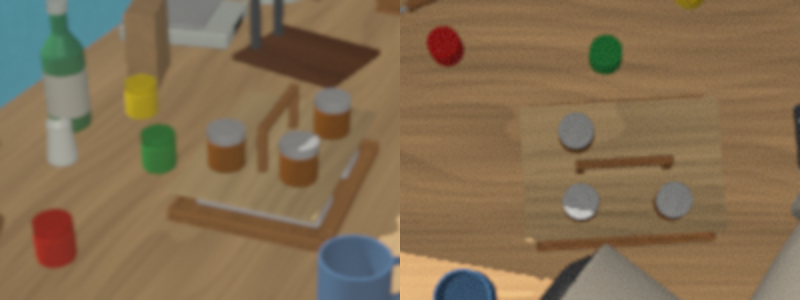

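All three jars stand upright on the board, at top pixels (280,230), (327,229) and (278,195), well inside its edges. The board is square and level, so I'm handing in.

```bash
python3 -c "
from cell import job
print(job.hand_in())"
```

```text
the job is handed in; nothing more can be done
None
```

The job is handed in at about 36 s, though no verdict came back: the final pictures show the board square and level on both tins in the tray, with the three amber jars present in this run upright on it.

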